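# Clear the warmer, scatter the croutons, load the puddings, switch on

### The arm

A 7-joint arm with a two-finger parallel gripper is mounted at the origin on the work surface. World frame = base frame: x ahead of the robot, y to its left, z up, the work surface at z = 0. Lengths are in mm, angles in rad, forces in N, time in s.
With the tool pointing down it reaches from about 425 to 1025 mm from the base axis. Payload 9.4 kg.
Tool frame: the origin (TCP) lies midway between the tips of the shut fingers; the grasp point (between the pads) lies 19 mm behind it; z points along the fingers, y is the line along which they close (so a half turn about z gives the same grasp; the last joint's range is limited). The gripper opens to 93 mm and grips with 3 to 60 N. Pads are 15 mm wide; open, the fingers measure 128 mm over their backs; the gripper's body (75 mm by 188 mm) begins 65 mm behind the grasp point.
Start: joints at [-1.266, 0.599, -0.003, 1.599, 0.002, 0.943, -0.08], TCP at [270.133, 672.794, 218.618] pointing down, gripper open.
Joint ranges: [-2.57, 2.57], [-0.35, 1.97], [-1.29, 1.29], [0.11, 2.56], [-1.05, 4.19], [0.11, 1.86], [-2.63, 2.63]. Speed limits (rad/s): [2.22, 2.22, 3.01, 3.01, 3.14, 3.14, 3.14].

### API

Orientations are given as [roll, pitch, yaw] about the fixed x, y, z axes, in that order (R = Rz(yaw) Ry(pitch) Rx(roll)).
In Python, from plant import manip, vision gives the robot as it stands.
- The arm moves only by the tool send_rows, never from a script. Its argument "motion" is a list of rows, each a list of 7 numbers: the turn, a rotation vector about the world's x, y, z each as a share of 90 degrees, from -1 to 1, then the shift along the world's x, y, z each as a share of 0.8 m, from -1 to 1, then the opening, from 0 (shut) to 1 (fully open). A call has 1 to 12 rows; each row is the pose to reach, as a shift and turn from the pose commanded when the call began; what a row does not reach only later rows make up. A row lasts 1/10 s, in which the tool goes at most 50 mm and 8.59 degrees, less where a joint would pass 70% of its speed; a pose out of reach is approached as far as the arm can. A call with a number of a shift or a turn outside -1 to 1 is refused whole. A call with a gripper value outside its range is refused whole. The fingers move at their own pace and stop on an object; the grip force is fixed at half the most. Time passes only in rows, so rows that repeat a pose let the fingers close. It gives the time, the measured TCP pose, the force, the opening and the grip force at its end, in the units of the state.
- manip.get_state(): the state, without advancing time (a new reading comes with each control period).
- vision.read_camera(name): name is "side" or "top" or "wrist"; returns (picture, depth): 420x560x3 uint8, red, green, blue; 420x560 float32, mm along the optical axis (not along the pixel's ray), 0 where there is no reading.
- vision.calibration(name): a dict with "mtx" (3x3 intrinsics, pixels), "pose" (4x4, takes a point from camera to world coordinates); the wrist camera has in their place "hand_eye" (4x4, takes a point from camera to tool coordinates, whose origin is the TCP and whose axes are the flange's). Camera axes: x right, y up, looking along -z (the intrinsics and any distortion apply to the point x, -y, -z); pixel columns grow to the right and rows downward; lengths in mm; the calibration is good to about 2 mm. A picture is of the moment at which its call begins: read the wrist's pose just before it. calibration takes no time and is no camera call.
- manip.job_done(): hands the job in; it is judged then, once.
The state is a dict: "clock": time; "joint_pos": joint angles; "qvel": joint speeds; "joint_torque": joint torques, N m; "ee_pos": TCP position; "orientation": TCP orientation; "force": force on the tool from outside, world axes, zero at the start; "torque": the same for the moment, N m; "grip_width": opening from 0.0 (shut) to 1.0 (fully open); "grasp_force": force on a finger pad.
Only numpy, scipy, OpenCV 4.12 (cv2) and the standard library are available. Lean on these libraries where they do the work, as an engineer would, in place of code of your own. Each camera call takes 0.05 s, during which the arm holds its last target. There are 200 camera calls.

### The job

The roast is nearly ready to serve: first lift the steel gravy pot off the warmer, keeping it level, and stand it in the middle of the cork mat. Then shake all the croutons out of the scoop over the roasting tray, spread so that its left, middle and right thirds each get some, and stand the scoop upright back on the bare table. Only then set every Yorkshire pudding upright on the warmer's top and, last of all, switch the warmer on by pushing its lever fully over to the far side; leave the other tableware where it is.

Things in the scene. Friction and masses are not known exactly. Their poses are not given: they have to be found in the camera images.
- warmer: Fixed grey food warmer. Flat steel top 60 mm above the table, 120 (x) by 210 (y) mm inside a rim 6 mm wide and 8 mm high. Origin: on the table under the centre of the top; z up. A block 70 by 54 mm and 40 mm high, centred at x = -28, y = +141 mm, carries the lever, whose pivot is 62 mm above the table there.
- switch (a joint): The warmer's lever, a black toggle 55 mm long on the block at the warmer's +y end. Radians: 0 leans towards the warmer's -x side (near the robot, off), about 1.0 leans to +x, the far side (fully on). It stays where it is left.
- switch_tip (a point): The tip of the warmer's lever.
- mat: Fixed round cork mat, 120 mm across, 8 mm thick. Origin: centre of its underside.
- pot: Steel gravy pot with a fixed closed lid, 100 mm across and 89 mm high, 0.55 kg, standing on the warmer. A fixed arched handle spans it: two uprights at y = +-47 mm carry a straight dark wooden bar along the pot's y axis, 12 mm thick (x), 18 mm high, 100 mm long, its centre 148 mm above the pot's origin. Origin: centre of its underside; z up.
- tray: Fixed dark steel roasting tray, outside 150 (x) by 256 (y) by 28 mm high, walls and floor 6 mm thick, inside 138 by 244 mm. Origin: centre of its underside on the table. Its thirds lie along y, borders at y = +-43 mm.
- scoop: Aluminium crouton scoop: flat-floored trough 120 mm long (x), 72 mm wide (y), walls 46 mm high and 4 mm thick, open at the top and at its mouth, the +x end. A straight wooden cross bar along y, 12 mm thick (x), 22 mm high and 72 mm long, is held above the trough by two thin side straps; its centre is at x = -5 mm, z = 110 mm. About 0.18 kg empty. Origin: centre of its underside; z up.
- scoop_mouth (a point): The middle of the scoop's mouth edge, on the floor of the trough (x = 60, z = 4 mm in the scoop).
- scoop_bar (a point): Centre of the scoop's cross bar.
- crouton1: Brown crouton, a chunk 19 by 18 by 17 mm, lying in the scoop at the start. Origin: centre of its underside. May be absent: six to eight are there.
- crouton2: Brown crouton, a chunk 19 by 18 by 17 mm, lying in the scoop at the start. Origin: centre of its underside. May be absent: six to eight are there.
- crouton3: Brown crouton, a chunk 19 by 18 by 17 mm, lying in the scoop at the start. Origin: centre of its underside. May be absent: six to eight are there.
- crouton4: Brown crouton, a chunk 19 by 18 by 17 mm, lying in the scoop at the start. Origin: centre of its underside. May be absent: six to eight are there.
- crouton5: Brown crouton, a chunk 19 by 18 by 17 mm, lying in the scoop at the start. Origin: centre of its underside. May be absent: six to eight are there.
- crouton6: Brown crouton, a chunk 19 by 18 by 17 mm, lying in the scoop at the start. Origin: centre of its underside. May be absent: six to eight are there.
- crouton7: Brown crouton, a chunk 19 by 18 by 17 mm, lying in the scoop at the start. Origin: centre of its underside. May be absent: six to eight are there.
- crouton8: Brown crouton, a chunk 19 by 18 by 17 mm, lying in the scoop at the start. Origin: centre of its underside. May be absent: six to eight are there.
- pudding1: Small round golden Yorkshire pudding, 56 mm across, 40 mm high, hollow dent on top, standing on the table. Origin: centre of its underside; z up. May be absent: one to three are there.
- pudding2: Small round golden Yorkshire pudding, 56 mm across, 40 mm high, hollow dent on top, standing on the table. Origin: centre of its underside; z up. May be absent: one to three are there.
- pudding3: Small round golden Yorkshire pudding, 56 mm across, 40 mm high, hollow dent on top, standing on the table. Origin: centre of its underside; z up. May be absent: one to three are there.
- salt: White salt cellar, 36 mm across, 49 mm high, among the near things. Leave it alone. Origin: centre of its underside.
- mill: Dark wooden pepper mill, 52 mm across, 135 mm high, at the far side. Leave it alone. Origin: centre of its underside.
- sauce: Amber mustard jar, 56 mm across, 75 mm high, at the left. Leave it alone. Origin: centre of its underside.
Things that resemble listed ones, but are neither listed nor needed, are in the scene too. Leave any orange or pink look-alike of the scoop alone.

How it is judged (in metres and radians):
On the way, in this order (a step that is already met when the one before it is completed fails the run):
1. the pot stands upright on the cork mat, let go (horizontal distance between pot and mat below 0.035 m and height (world z) of pot between 0.003 and 0.014 m and angle between pot's own z axis and vertical below 0.1 rad and linear speed of pot below 0.03 m/s and contact force between the fingers and pot below 0.1 N), for 0.2 s.
2. the scoop is held tipped with its mouth over the tray (x of scoop_mouth in the frame of tray between -0.085 and 0.085 m and y of scoop_mouth in the frame of tray between -0.13 and 0.13 m and angle between scoop's own z axis and vertical above 0.3 rad and height (world z) of scoop_mouth above 0.01 m), for 0.1 s.
3. all croutons lie in the tray, some in each third (x of crouton1 in the frame of tray between -0.073 and 0.073 m and y of crouton1 in the frame of tray between -0.126 and 0.126 m and z of each of crouton1, crouton2, crouton3, crouton4, crouton5, crouton6, crouton7, crouton8 in the frame of tray below 0.04 m and x of crouton2 in the frame of tray between -0.073 and 0.073 m and y of crouton2 in the frame of tray between -0.126 and 0.126 m and x of crouton3 in the frame of tray between -0.073 and 0.073 m and y of crouton3 in the frame of tray between -0.126 and 0.126 m and x of crouton4 in the frame of tray between -0.073 and 0.073 m and y of crouton4 in the frame of tray between -0.126 and 0.126 m and x of crouton5 in the frame of tray between -0.073 and 0.073 m and y of crouton5 in the frame of tray between -0.126 and 0.126 m and x of crouton6 in the frame of tray between -0.073 and 0.073 m and y of crouton6 in the frame of tray between -0.126 and 0.126 m and x of crouton7 in the frame of tray between -0.073 and 0.073 m and y of crouton7 in the frame of tray between -0.126 and 0.126 m and x of crouton8 in the frame of tray between -0.073 and 0.073 m and y of crouton8 in the frame of tray between -0.126 and 0.126 m and y of any of crouton1, crouton2, crouton3, crouton4, crouton5, crouton6, crouton7, crouton8 in the frame of tray above 0.0427 m and (y of crouton1 in the frame of tray between -0.0427 and 0.0427 m or y of crouton2 in the frame of tray between -0.0427 and 0.0427 m or y of crouton3 in the frame of tray between -0.0427 and 0.0427 m or y of crouton4 in the frame of tray between -0.0427 and 0.0427 m or y of crouton5 in the frame of tray between -0.0427 and 0.0427 m or y of crouton6 in the frame of tray between -0.0427 and 0.0427 m or y of crouton7 in the frame of tray between -0.0427 and 0.0427 m or y of crouton8 in the frame of tray between -0.0427 and 0.0427 m) and y of any of crouton1, crouton2, crouton3, crouton4, crouton5, crouton6, crouton7, crouton8 in the frame of tray below -0.0427 m), for 0.2 s.
4. every pudding stands upright on the warmer's top (x of pudding1 in the frame of warmer between -0.06 and 0.06 m and y of pudding1 in the frame of warmer between -0.105 and 0.105 m and z of pudding1 in the frame of warmer between 0.05 and 0.067 m and angle between each of pudding1, pudding2, pudding3's own z axis and vertical below 0.15 rad and x of pudding2 in the frame of warmer between -0.06 and 0.06 m and y of pudding2 in the frame of warmer between -0.105 and 0.105 m and z of pudding2 in the frame of warmer between 0.05 and 0.067 m and x of pudding3 in the frame of warmer between -0.06 and 0.06 m and y of pudding3 in the frame of warmer between -0.105 and 0.105 m and z of pudding3 in the frame of warmer between 0.05 and 0.067 m), for 0.2 s.
5. the lever is fully over to the far side (value of joint switch above 0.85 rad), for 0.1 s.
At the end, for the whole second after the job is handed in: Pot upright on the mat, within 35 mm of its centre; all croutons in the tray, at least one in each third (borders 43 mm either side of the middle); scoop upright on the bare table; every pudding upright on the warmer inside its rim; lever past 0.85 rad; all released, at rest (all of step 3 and all of step 4 and horizontal distance between pot and mat below 0.035 m and height (world z) of pot between 0.003 and 0.014 m and angle between each of pot, scoop's own z axis and vertical below 0.1 rad and height (world z) of scoop between -0.01 and 0.004 m and value of joint switch above 0.85 rad and linear speed of each of pot, scoop, pudding1, pudding2, pudding3, crouton1, crouton2, crouton3, crouton4, crouton5, crouton6, crouton7, crouton8 below 0.03 m/s); the robot touches nothing.
It fails at once if the pot is tipped more than 35 degrees (angle between pot's own z axis and vertical above 0.6 rad).
It fails at once if other tableware is moved more than 4 cm or knocked over (distance of any of salt, mill, sauce from where it was at the start of the episode above 0.04 m or angle between any of salt, mill, sauce's own z axis and vertical above 0.5 rad).
Of crouton1, crouton2, crouton3, crouton4, crouton5, crouton6, crouton7, crouton8 only 6 to 8 are there at a start; the rules pass over those that are not, and their reading is None.
Of pudding1, pudding2, pudding3 only 1 to 3 are there at a start; the rules pass over those that are not, and their reading is None.
At some moment in a run one of pudding1, pudding2, pudding3 may be knocked a few centimetres aside while the robot is not near it.
It also fails if it takes over 210 s, if anything falls off the work surface, if the arm or the gripper's body presses on something with over 40 N, if the wrist force passes 120 N, or if a joint passes its speed limit or range.

## Working session

There is one attempt and no reset: what is moved stays moved. The work goes in short steps, Python scripts to look and compute and a tool call to move; the robot and the scene stay as the last step left them, time stands still between calls to the robot, and variables do not carry over. Pictures are saved under pics/ and viewed, at most 14 in all, crops included, and the job is handed in when it is done.

Besides the shell and the picture viewer there is one more tool, called as name([rows], argument=value, ...), one row to a line, values as JSON. send_rows: Moves the arm, as the interface text tells. Shift numbers are shares of 0.8 m and turn numbers shares of 90 degrees, none past 1 either way. Its arguments: {"type":"object","properties":{"motion":{"type":"array"}},"required":["motion"]}

```bash
ls; mkdir -p pics; cat > h.py <<'E'
import numpy as np, cv2
from plant import manip, vision
from scipy.spatial.transform import Rotation as R
def grab(name):
    s=manip.get_state(); im,d=vision.read_camera(name); c=vision.calibration(name)
    if name=='wrist':
        T=np.eye(4); T[:3,:3]=R.from_euler('xyz',s['orientation']).as_matrix(); T[:3,3]=s['ee_pos']
        P=T@np.array(c['hand_eye'])
    else: P=np.array(c['pose'])
    return im,d,np.array(c['mtx']),P,c
def cloud(d,K,P,c=None):
    v,u=np.mgrid[:d.shape[0],:d.shape[1]]
    dist=None
    for k in (c or {}):
        if 'dist' in k: dist=np.array(c[k],float)
    xy=cv2.undistortPoints(np.stack([u,v],-1).reshape(-1,1,2).astype(np.float64),K,dist).reshape(d.shape+(2,))
    X=np.stack([xy[...,0]*d,-xy[...,1]*d,-d],-1)
    W=X@P[:3,:3].T+P[:3,3]; W[d==0]=np.nan
    return W
def save(n,im): cv2.imwrite('pics/'+n+'.png',cv2.cvtColor(im,cv2.COLOR_RGB2BGR))
E
python3 - <<'E'
from h import *
print(manip.get_state())
for n in('top','side'):
    im,d,K,P,c=grab(n); save(n+'0',im); np.save(n+'0.npy',cloud(d,K,P,c)); print(n,c)
print(vision.calibration('wrist'))
E
```

```text
pics
{'clock': 0.0, 'joint_pos': array([-1.26568319,  0.600119  , -0.00253881,  1.60011399,  0.00180997,
        0.94288722, -0.07980594]), 'qvel': array([-1.55759528e-04,  4.44740510e-05,  1.26595927e-03,  8.21263085e-05,
        1.35124397e-03, -6.44183270e-04,  2.03894208e-04]), 'joint_torque': array([-9.60452394e-05, -7.65086246e+01,  1.49691157e+00, -2.52339453e+01,
       -5.24137903e-02,  1.69364997e-02,  1.54010349e-04]), 'ee_pos': array([269.98112784, 672.34177443, 217.77012889]), 'orientation': array([-3.14007455e+00,  1.50850259e-04,  2.75983438e+00]), 'force': array([ 0.22370252,  0.45893911, -0.57376656]), 'torque': array([-0.0111941 , -0.05262678, -0.01725176]), 'grasp_force': 0.0, 'grip_width': 1.0037020360748756}
top {'mtx': array([[384.45629499,   0.        , 281.7342615 ],
       [  0.        , 384.45629499, 208.25758526],
       [  0.        ,   0.        ,   1.        ]]), 'pose': array([[-1.77314911e-02,  9.77588642e-01, -2.09776171e-01,
         3.51564335e+02],
       [-9.99842571e-01, -1.74740758e-02,  3.08062479e-03,
         5.80593220e+01],
       [-6.54060
[... 490 characters left out ...]
43852e+02],
       [ 1.97056894e-02,  7.45820657e-01,  6.65855264e-01,
         7.18695129e+02],
       [ 0.00000000e+00,  0.00000000e+00,  0.00000000e+00,
         1.00000000e+00]])}
{'mtx': array([[364.72688067,   0.        , 275.36163248],
       [  0.        , 364.72688067, 207.3288857 ],
       [  0.        ,   0.        ,   1.        ]]), 'hand_eye': array([[-1.05078003e-03,  9.66881576e-01,  2.55223262e-01,
         7.09211583e+01],
       [ 9.99999344e-01,  8.99716651e-04,  7.08634035e-04,
        -9.01526729e-01],
       [ 4.55536574e-04,  2.55223840e-01, -9.66881887e-01,
        -1.65848787e+02],
       [ 0.00000000e+00,  0.00000000e+00,  0.00000000e+00,
         1.00000000e+00]])}
```

View pics/top0.png

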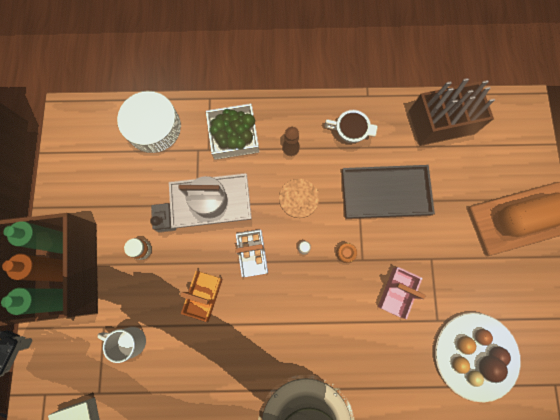

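View pics/side0.png

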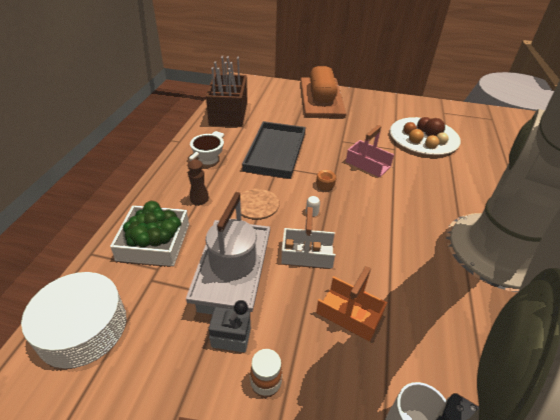

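The top view shows the warmer around (210,200) with the pot on it, the lever block at (160,216), the mat at (298,198) and the tray at (387,192). The aluminium scoop with croutons is at (252,253), the salt at (304,247), one pudding at (347,252), the mill at (291,140) and the sauce at (138,250). The side view agrees, and I see only one pudding. Next I measure.

```bash
python3 - <<'E'
from h import *
np.set_printoptions(precision=1,suppress=True)
W=np.load('top0.npy'); S=np.load('side0.npy'); A=np.vstack([W.reshape(-1,3),S.reshape(-1,3)])
A=A[~np.isnan(A[:,0])]
# pixel->world coarse
for n,(u,v) in dict(warmer=(235,205),pot=(205,200),mat=(298,198),tray=(387,192),scoop=(252,253),salt=(304,247),pud=(347,252),mill=(291,140),sauce=(138,250),lever=(160,216)).items(): print(n,W[v,u])
def rect(box,zlo,zhi,src):
    x0,x1,y0,y1=box
    m=(src[:,0]>x0)&(src[:,0]<x1)&(src[:,1]>y0)&(src[:,1]<y1)&(src[:,2]>zlo)&(src[:,2]<zhi)
    return src[m]
T=W.reshape(-1,3); T=T[~np.isnan(T[:,0])]; Sd=S.reshape(-1,3); Sd=Sd[~np.isnan(Sd[:,0])]
def rep(n,box,zlo,zhi):
    for nm,src in(('top',T),('side',Sd)):
        p=rect(box,zlo,zhi,src)
        if len(p)<4: print(n,nm,len(p)); continue
        r=cv2.minAreaRect(p[:,:2].astype(np.float32))
        print(n,nm,len(p),'z med %.1f'%np.median(p[:,2]),'rect',np.array(r[0]),np.array(r[1]),'ang %.1f'%r[2], 'mean',p.mean(0))
def c(u,v,r): 
    w=W[v,u]; return (w[0]-r,w[0]+r,w[1]-r,w[1]+r)
rep('mat',c(298,198,75),4,14)
rep('tray',c(387,192,170),18,40)
rep('pudding',c(347,252,50),25,60)
rep('salt',c(304,247,40),20,70)
w=c(215,200,170)
rep('warmer',c(235,205,400)[:0] or w,52,75)
rep('potbar',w,140+60-8,240)
rep('scoop rim',c(252,253,80),36,56)
rep('scoop bar',c(252,253,80),95,135)
rep('lever',c(160,216,50),75,130)
rep('mill',c(291,140,50),60,150)
E
```

```text
warmer [590.9 186.7  59.6]
pot [585.9 254.2 147.2]
mat [620.4   5.6   8.8]
tray [ 634.6 -261.     6.6]
scoop [459.9 142.9   5.6]
salt [469.9  -5.5  47.8]
pud [ 455.6 -127.9   29.8]
mill [764.8  25.4 105.4]
sauce [467.1 448.4  72.5]
lever [560.2 392.6  73.8]
mat top 1199 z med 7.8 rect [620.1   7. ] [142.9 145.4] ang 0.3 mean [621.    4.5   7.8]
mat side 962 z med 7.8 rect [619.7   1.3] [112.1 129.8] ang 4.8 mean [617.3   6.5   7.8]
tray top 890 z med 27.2 rect [ 632.7 -265.2] [308.1 354.8] ang 86.5 mean [ 632.4 -258.7   27.3]
tray side 734 z med 26.9 rect [ 632.4 -263.1] [304.3 356. ] ang 86.1 mean [ 636.8 -233.2   26.7]
pudding top 295 z med 35.1 rect [ 454.  -125.3] [53.2 53.7] ang 88.5 mean [ 453.9 -125.7   34.2]
pudding side 240 z med 34.2 rect [ 454.2 -123.4] [53.4 53.2] ang 45.6 mean [ 454.4 -122.8   33.6]
salt top 132 z med 45.2 rect [471.2  -4.8] [34.  33.4] ang 45.2 mean [470.1  -4.9  43.6]
salt side 154 z med 42.1 rect [471.5  -2.3] [30.7 33.4] ang 66.3 mean [470.3   2.1  39.7]
warmer top 2569 z med 60.9 rect [584.8 272.2] [312.4 269.6] ang 12.5 mean [593.7 265.5  61.9]
war
[... 319 characters left out ...]
 143. ] [119.8  72.1] ang 8.3 mean [470.2 145.7  45. ]
scoop rim side 451 z med 43.5 rect [457.4 142.6] [119.7  76.8] ang 8.3 mean [460.9 149.   43.1]
scoop bar top 150 z med 120.2 rect [461.5 143.5] [12.3 71.8] ang 8.4 mean [460.7 143.1 118.8]
scoop bar side 178 z med 119.9 rect [462.  145.2] [11.9 73.4] ang 8.4 mean [461.  153.9 116.6]
lever top 103 z med 117.9 rect [548.5 392.6] [41.  27.2] ang 8.6 mean [544.1 391.5 109.4]
lever side 237 z med 117.0 rect [547.9 395. ] [40.2 28.4] ang 7.9 mean [543.9 398.7 109.2]
mill top 247 z med 118.6 rect [778.4  24.8] [39.3 38.8] ang 39.9 mean [773.6  25.2 109.1]
mill side 380 z med 96.8 rect [777.6  30.2] [42.9 33.2] ang 32.2 mean [775.7  35.4  99. ]
```

send_rows([
  [0,0,-0.765,0.415,-0.5185,0.09,1],
  [0,0,-0.765,0.415,-0.5185,0.09,1],
  [0,0,-0.765,0.415,-0.5185,0.09,1],
  [0,0,-0.765,0.415,-0.5185,0.09,1],
  [0,0,-0.765,0.415,-0.5185,0.09,1],
  [0,0,-0.765,0.415,-0.5185,0.09,1],
  [0,0,-0.765,0.415,-0.5185,0.09,1],
  [0,0,-0.765,0.415,-0.5185,0.09,1],
  [0,0,-0.765,0.415,-0.5185,0.09,1],
  [0,0,-0.765,0.415,-0.5185,0.09,1],
  [0,0,-0.765,0.415,-0.5185,0.09,1],
  [0,0,-0.765,0.415,-0.5185,0.09,1],
])

```text
clock: 1.3
ee_pos: [605.7, 251.7, 291.4]
orientation: [3.139, 0.002, 1.55]
force: [-0.3, 0.2, 0.8]
grip_width: 1.001
grasp_force: 0.0
```

```bash
python3 - <<'E'
from h import *
np.set_printoptions(precision=1,suppress=True)
im,d,K,P,c=grab('wrist'); save('w1',im); W=cloud(d,K,P,c); np.save('w1.npy',W)
print(manip.get_state()['ee_pos'],manip.get_state()['joint_pos'])
p=W.reshape(-1,3); p=p[~np.isnan(p[:,0])]
q=p[(p[:,2]>200)&(p[:,2]<225)]; print(len(q),np.median(q[:,2]),cv2.minAreaRect(q[:,:2].astype(np.float32)))
T=np.vstack([np.load(f).reshape(-1,3) for f in('top0.npy','side0.npy')]);T=T[~np.isnan(T[:,0])]
def box(a,x0,x1,y0,y1,z0,z1): return a[(a[:,0]>x0)&(a[:,0]<x1)&(a[:,1]>y0)&(a[:,1]<y1)&(a[:,2]>z0)&(a[:,2]<z1)]
for n,a in(('fix',T),('wrist',p)):
  q=box(a,500,690,120,370,64,72)
  print(n,'rim',len(q),cv2.minAreaRect(q[:,:2].astype(np.float32)), q.min(0),q.max(0))
q=box(T,530,740,-430,-80,22,33); print('tray',cv2.minAreaRect(q[:,:2].astype(np.float32)))
q=box(T,500,580,350,430,100,130); print('lever tip',len(q),np.median(q,0),q.min(0),q.max(0))
q=box(T,500,620,350,450,34,46); print('block',cv2.minAreaRect(q[:,:2].astype(np.float32)))
E
```

```text
[603.7 254.9 290.7] [-0.7  0.5  0.4  1.7 -0.2  1.  -0.3]
2455 216.4903341880838 ((604.0020141601562, 256.21624755859375), (99.66252136230469, 12.018998146057129), 88.2406005859375)
fix rim 1186 ((605.0381469726562, 260.7850036621094), (133.8321990966797, 229.4352569580078), 5.651696681976318) [529.4 141.2  64. ] [682. 370.  72.]
wrist rim 3581 ((605.503662109375, 260.809326171875), (132.3398895263672, 230.77114868164062), 5.737237453460693) [529.5 140.   64. ] [682.4 370.   70.8]
tray ((634.2467041015625, -256.70379638671875), (152.11611938476562, 263.8612060546875), 1.608483910560608)
lever tip 251 [538.7 397.3 119.5] [527.9 381.1 105.2] [552.9 407.1 128.2]
block ((572.2119140625, 390.7353210449219), (87.68098449707031, 69.40150451660156), 5.32059907913208)
```

View pics/w1.png

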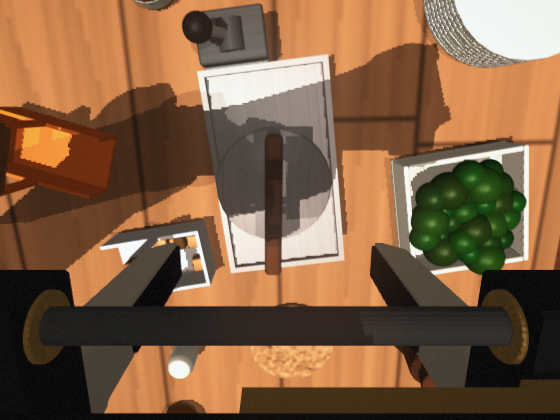

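The wrist view shows the pot bar at (273,200), just ahead of the fingers, the warmer rim around it, and the lever at (200,27). The bar measures (604,256,z 216), which agrees with the other views. I descend and grip.

send_rows([
  [0,0,0,0.002,-0.001,-0.06,1],
  [0,0,0,0.002,-0.001,-0.11,1],
  [0,0,0,0.002,-0.001,-0.127,1],
  [0,0,0,0.002,-0.001,-0.127,1],
  [0,0,0,0.002,-0.001,-0.127,1],
  [0,0,0,0.002,-0.001,-0.127,0],
  [0,0,0,0.002,-0.001,-0.127,0],
  [0,0,0,0.002,-0.001,-0.127,0],
  [0,0,0,0.002,-0.001,-0.127,0],
  [0,0,0,0.002,-0.001,-0.127,0],
  [0,0,0,0.002,-0.001,-0.127,0],
])

```text
clock: 2.45
ee_pos: [603.8, 257.2, 189.1]
orientation: [3.141, -0.0, 1.558]
force: [0.5, -0.4, -0.1]
grip_width: 0.532
grasp_force: 0.0
```

send_rows([
  [0,0,0,0,0,0,0],
  [0,0,0,0,0,0,0],
  [0,0,0,0,0,0,0],
  [0,0,0,0,0,0,0],
  [0,0,0,0,0,0,0],
  [0,0,0,0,0,0,0],
  [0,0,0,0,0,0.01,0],
  [0,0,0,0,0,0.03,0],
  [0,0,0,0,0,0.05,0],
  [0,0,0,0,0,0.06,0],
  [0,0,0,0,0,0.06,0],
  [0,0,0,0,0,0.06,0],
])

```text
clock: 3.65
ee_pos: [603.3, 257.1, 236.6]
orientation: [-3.141, 0.0, 1.558]
force: [-0.1, -0.1, -5.3]
grip_width: 0.126
grasp_force: 30.0
```

send_rows([
  [0,0,0,0.001,-0.02,0,0],
  [0,0,0,0.004,-0.055,0,0],
  [0,0,0,0.007,-0.1,0,0],
  [0,0,0,0.01,-0.15,0,0],
  [0,0,0,0.013,-0.2,0,0],
  [0,0,0,0.017,-0.25,0,0],
  [0,0,0,0.019,-0.29,0,0],
  [0,0,0,0.021,-0.31,0,0],
  [0,0,0,0.021,-0.315,0,0],
  [0,0,0,0.021,-0.315,-0.03,0],
  [0,0,0,0.021,-0.315,-0.06,0],
  [0,0,0,0.021,-0.315,-0.09,0],
])

```text
clock: 4.85
ee_pos: [620.4, 7.0, 164.0]
orientation: [-3.141, -0.001, 1.56]
force: [0.1, 0.5, -5.7]
grip_width: 0.127
grasp_force: 30.0
```

send_rows([
  [0,0,0,0,0,-0.02,0],
  [0,0,0,0,0,-0.03,0],
  [0,0,0,0,0,-0.0335,0],
  [0,0,0,0,0,-0.0345,0],
  [0,0,0,0,0,-0.0345,0],
  [0,0,0,0,0,-0.0345,0],
  [0,0,0,0,0,-0.0345,1],
  [0,0,0,0,0,-0.0345,1],
  [0,0,0,0,0,-0.0345,1],
  [0,0,0,0,0,-0.0345,1],
  [0,0,0,0,0,-0.0345,1],
  [0,0,0,0,0,-0.0345,1],
])

```text
clock: 6.05
ee_pos: [620.6, 5.2, 137.5]
orientation: [3.141, 0.0, 1.558]
force: [0.1, -0.5, 0.6]
grip_width: 0.592
grasp_force: 0.0
```

send_rows([
  [0,0,0,0,0,0.0,1],
  [0,0,0,0,0,0.05,1],
  [0,0,0,0,0,0.1,1],
  [0,0,0.1,-0.04,0.035,0.11,1],
  [0,0,0.1,-0.08,0.07,0.11,1],
  [0,0,0.1,-0.12,0.1,0.11,1],
  [0,0,0.1,-0.16,0.14,0.11,1],
  [0,0,0.1,-0.1985,0.1735,0.11,1],
  [0,0,0.1,-0.1985,0.1735,0.11,1],
  [0,0,0.1,-0.1985,0.1735,0.11,1],
  [0,0,0.1,-0.1985,0.1735,0.11,1],
])

```text
clock: 7.15
ee_pos: [462.7, 143.4, 225.6]
orientation: [3.141, 0.0, 1.714]
force: [-0.3, 0.0, -0.1]
grip_width: 1.002
grasp_force: 0.0
```

```bash
cat >> h.py <<'E'
def box(a,x0,x1,y0,y1,z0,z1):
    a=a.reshape(-1,3); a=a[~np.isnan(a[:,0])]
    return a[(a[:,0]>x0)&(a[:,0]<x1)&(a[:,1]>y0)&(a[:,1]<y1)&(a[:,2]>z0)&(a[:,2]<z1)]
def rc(q): return [np.round(x,1) for x in cv2.minAreaRect(q[:,:2].astype(np.float32))]
E
python3 - <<'E'
from h import *
np.set_printoptions(precision=1,suppress=True)
print(manip.get_state()['ee_pos'],manip.get_state()['orientation'])
im,d,K,P,c=grab('wrist'); save('w2',im); W=cloud(d,K,P,c)
q=box(W,380,540,60,230,100,130); print('bar',len(q),np.median(q[:,2]),rc(q))
im,d,K,P,c=grab('top'); T=cloud(d,K,P,c); save('top1',im)
q=box(T,500,760,-60,80,130,180); print('potbar',np.median(q[:,2]),rc(q))
q=box(T,400,500,-190,-60,25,60); print('pud',rc(q))
q=box(T,480,690,100,400,55,64); print('warmer',rc(q))
E
```

```text
[462.7 143.4 225.6] [3.1 0.  1.7]
bar 1435 120.59213997512268 [array([462.3, 141.9]), array([11.8, 71.4]), np.float64(8.3)]
potbar 163.54701271786666 [array([618. ,   6.3]), array([99.2, 10.9]), np.float64(89.5)]
pud [array([ 454. , -126.1]), array([53.4, 54. ]), np.float64(0.0)]
warmer [array([629.4, 298.1]), array([120.8, 278.5]), np.float64(33.7)]
```

View pics/w2.png

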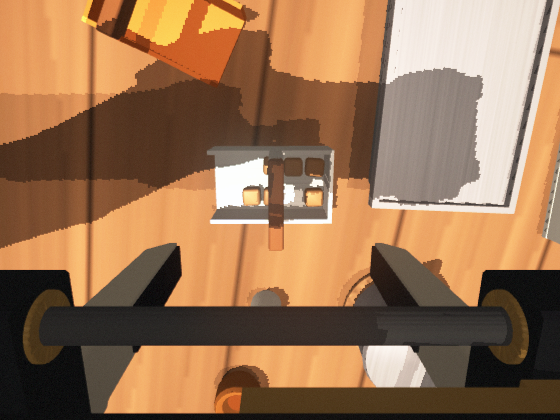

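The scoop shows bar at (275,205), the mouth open to the left (towards the robot), and about six croutons inside in two rows. The orange look-alike is upper left. I descend and grip the bar.

send_rows([
  [0,0,0,0,-0.001,-0.06,1],
  [0,0,0,0,-0.001,-0.11,1],
  [0,0,0,0,-0.001,-0.15,1],
  [0,0,0,0,-0.001,-0.168,1],
  [0,0,0,0,-0.001,-0.168,1],
  [0,0,0,0,-0.001,-0.168,0],
  [0,0,0,0,-0.001,-0.168,0],
  [0,0,0,0,-0.001,-0.168,0],
  [0,0,0,0,-0.001,-0.168,0],
  [0,0,0,0,-0.001,-0.168,0],
  [0,0,0,0,-0.001,-0.168,0],
  [0,0,0,0,-0.001,-0.168,0],
])

```text
clock: 8.45
ee_pos: [461.7, 143.3, 91.1]
orientation: [3.141, -0.0, 1.715]
force: [0.3, 0.3, -0.5]
grip_width: 0.444
grasp_force: 0.0
```

send_rows([
  [0,0,0,0,0,0,0],
  [0,0,0,0,0,0,0],
  [0,0,0,0,0,0,0],
  [0,0,0,0,0,0,0],
  [0,0,0,0,0,0,0],
  [0,0,0,0,0,0.01,0],
  [0,0,0,0,0,0.03,0],
  [0,0,0,0,0,0.06,0],
  [0,0,0,0,0,0.1,0],
  [0,0,0,0,0,0.12,0],
  [0,0,0,0,0,0.13,0],
  [0,0,0,0,0,0.13,0],
])

```text
clock: 9.65
ee_pos: [461.8, 143.3, 195.9]
orientation: [3.14, -0.001, 1.715]
force: [-0.0, 0.7, -2.9]
grip_width: 0.129
grasp_force: 30.0
```

send_rows([
  [0,0,0,0,-0.015,0,0],
  [0,0,0,0,-0.045,0,0],
  [0,0,0,0,-0.085,0,0],
  [0,0,0,0,-0.13,0,0],
  [0,0,0,0,-0.175,0,0],
  [0,0,0,0,-0.22,0,0],
  [0,0,0,0,-0.265,0,0],
  [0,0,0,0,-0.31,0,0],
  [0,0,-0.03,0.005,-0.35,0,0],
  [0,0,-0.06,0.02,-0.38,0,0],
  [0,0,-0.09,0.045,-0.4,0,0],
  [0,0,-0.09,0.075,-0.405,0,0],
])

```text
clock: 10.85
ee_pos: [520.3, -184.2, 193.8]
orientation: [-3.139, 0.001, 1.568]
force: [0.6, 1.0, -3.2]
grip_width: 0.124
grasp_force: 30.0
```

send_rows([
  [0,0,0,0.035,0,0,0],
  [0,0,0,0.07,0,0,0],
  [0,0,0,0.1,0,0,0],
  [0,0,0,0.13,0,0,0],
  [0,0,0,0.16,0,0,0],
  [0,0,0,0.185,0,0,0],
  [0,0,0,0.2,0,0,0],
  [0,-0.05,0,0.2,0,0,0],
  [0,-0.1,0,0.2,0,0,0],
  [0,-0.15,0,0.2,0,-0.01,0],
  [0,-0.2,0,0.2,0,-0.02,0],
  [0,-0.22,0,0.199,0,-0.035,0],
])

```text
clock: 12.05
ee_pos: [678.3, -181.9, 166.1]
orientation: [2.796, 0.002, 1.572]
force: [0.2, -0.1, -2.6]
grip_width: 0.126
grasp_force: 30.0
```

```bash
python3 - <<'E'
from h import *
s=manip.get_state(); print(s['ee_pos'],s['orientation'],s['joint_pos'].round(2),s['force'])
im,d,K,P,c=grab('wrist'); save('w3',im)
im,d,K,P,c=grab('top'); save('top2',im[120:320,250:500].repeat(2,0).repeat(2,1))
E
```

```text
[ 678.30148171 -181.9464106   166.05977944] [2.79604069e+00 1.74823684e-03 1.57212031e+00] [ 0.13  0.53  0.12  1.98 -0.45  0.32  0.64] [ 0.19920085 -0.05741953 -2.64434216]
```

View pics/w3.png

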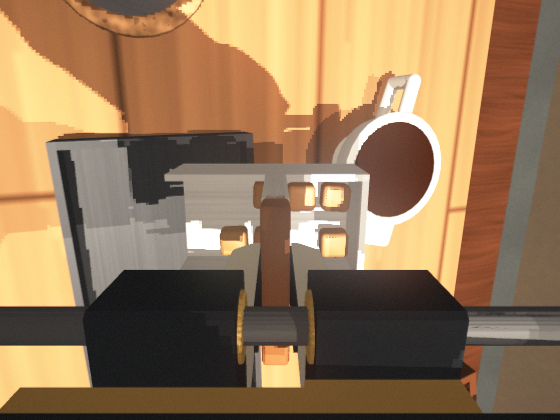

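Six croutons are still in the scoop at 20° of tilt, with the bar at (275,270). But j6 is near its lower limit, so I'll work out the wrist kinematics before choosing a pouring direction.

```bash
cat > kin.py <<'E'
from h import *
import itertools
def fkR(q,ax,s,R0):
    r=R.identity(); out=[]
    for a,si,qi in zip(ax,s,q): r=r*R.from_rotvec(si*qi*np.eye(3)[a]); out.append(r)
    return r*R0,out
AX=[2,1,2,1,2,1,2]
E
python3 - <<'E'
from kin import *
s=manip.get_state(); q1=s['joint_pos']; r1=R.from_euler('xyz',s['orientation'])
q0=np.array([-1.26568319,.600119,-.00253881,1.60011399,.00180997,.94288722,-.07980594]); r0=R.from_euler('xyz',[-3.14007,.00015,2.75983])
print(q1.tolist(),s['ee_pos'].tolist(),s['orientation'].tolist())
res=[]
for sg in itertools.product([1,-1],repeat=7):
    a,_=fkR(q0,AX,sg,R.identity()); R0=a.inv()*r0
    b,_=fkR(q1,AX,sg,R0); res.append((np.degrees((b.inv()*r1).magnitude()),sg,R0.as_rotvec().round(2).tolist()))
res.sort(key=lambda t:t[0]); 
for t in res[:6]: print(t)
E
```

```text
[0.13118761374496377, 0.5356495529009464, 0.12407759345715257, 1.981976608345182, -0.45036699981113, 0.324358646239965, 0.6347114812633172] [677.2229651609716, -181.6805719382743, 164.30479452188163] [2.801396836718076, -0.0003612581001692927, 1.5718278517180333]
(np.float64(0.0003646661153654827), (-1, 1, -1, 1, -1, 1, -1), [0.0, 0.0, 1.57])
(np.float64(14.496634254609441), (-1, 1, 1, 1, -1, 1, -1), [-0.0, 0.0, 1.57])
(np.float64(14.66076925910181), (-1, -1, -1, 1, -1, 1, -1), [1.0, 0.86, 1.36])
(np.float64(19.467592629038094), (-1, -1, 1, 1, -1, 1, -1), [1.0, 0.86, 1.36])
(np.float64(21.212960149260883), (-1, -1, 1, 1, 1, 1, 1), [0.95, 0.95, 1.49])
(np.float64(23.608232951154655), (-1, 1, 1, 1, 1, 1, 1), [0.0, -0.0, 1.72])
```

```bash
cat >> kin.py <<'E'
SG=(-1,1,-1,1,-1,1,-1); R0=R.from_rotvec([0,0,np.pi/2])
def fk(q,L):
    d1,L2,L3,Lt,y2,y4,x6=L
    r,o=fkR(q,AX,SG,R0)
    p=np.array([0,0,d1])+o[2].apply([0,y2,L2])+o[4].apply([0,y4,L3])+o[6].apply([0,0,Lt])+o[5].apply([x6,0,0])
    return p,r
DATA=[([-1.26568319,.600119,-.00253881,1.60011399,.00180997,.94288722,-.07980594],[269.98112784,672.34177443,217.77012889]),
([0.13118761374496377,0.5356495529009464,0.12407759345715257,1.981976608345182,-0.45036699981113,0.324358646239965,0.6347114812633172],[677.2229651609716,-181.6805719382743,164.30479452188163])]
from scipy.optimize import least_squares
PRI=np.array([350,400,400,300,0,0,0.]); 
def fitL():
    f=lambda L: np.r_[np.concatenate([fk(q,L)[0]-p for q,p in DATA]),(L-PRI)*np.array([.02]*4+[.03]*3)]
    s=least_squares(f,PRI); return s.x,f(s.x)[:3*len(DATA)]
LO=np.array([-2.57,-.35,-1.29,.11,-1.05,.11,-2.63]);HI=np.array([2.57,1.97,1.29,2.56,4.19,1.86,2.63])
def ik(p,r,L,seeds=40,x0=None):
    best=[]
    rng=np.random.default_rng(0)
    for k in range(seeds):
        g=rng.uniform(LO,HI) if x0 is None or k else np.clip(x0,LO+.01,HI-.01)
        def f(q):
            P,Rr=fk(q,L); return np.r_[(P-p)/100,(r*Rr.inv()).as_rotvec()*3]
        s=least_squares(f,g,bounds=(LO,HI))
        if np.abs(s.fun).max()<.02: best.append(s.x)
    return best
E
python3 - <<'E'
from kin import *
np.set_printoptions(precision=2,suppress=True)
L,e=fitL(); print(L,e)
# scoop pour poses: yaw of mouth direction m, tilt phi; mouth at point
ref=R.from_euler('xyz',[np.pi,0,np.pi/2]) # mouth -x level
qc=np.array(DATA[1][0])
for name,mz in(('-x',0),('-y',90),('+y',-90),('+x',180)):
    for phi in(20,50,65,80):
        tilt=R.from_rotvec([0,-np.radians(phi),0])
        r=R.from_euler('z',mz,degrees=True)*tilt*ref
        c,s=np.cos(np.radians(phi)),np.sin(np.radians(phi))
        off=R.from_euler('z',mz,degrees=True).apply([65*c-87*s,0,65*s+87*c])
        b=ik(np.array([634,-259,55])+off,r,L)
        b=sorted(b,key=lambda q:np.abs(q-qc).sum())
        print(name,phi,len(b),b[0] if b else '')
E
```

```text
[341.43 624.02 445.23 376.22 -33.51 -22.74 -10.34] [-0.46 -0.03  0.26 -0.04 -0.43 -0.26]
-x 20 28 [ 0.35  0.55  0.    1.96 -0.38  0.33  0.69]
-x 50 28 [0.13 0.75 0.7  2.37 4.08 1.1  2.63]
-x 65 18 [ 1.56  1.37 -1.27  2.54  2.97  0.9  -1.67]
-x 80 18 [ 1.77  1.83 -1.28  2.54  3.23  0.83 -1.34]
-y 20 29 [ 0.35  0.7   0.14  1.63 -0.47  1.03  2.32]
-y 50 24 [ 0.65  0.96  0.04  1.3  -0.67  1.55  2.51]
-y 65 20 [ 0.84  1.13 -0.21  1.13 -0.62  1.72  2.42]
-y 80 17 [ 0.99  1.34 -0.53  0.95 -0.52  1.86  2.26]
+y 20 21 [-0.24  0.73  0.65  1.83 -0.14  0.6  -1.21]
+y 50 20 [-0.8   1.24  1.21  1.91 -0.42  0.54 -1.25]
+y 65 21 [-0.93  1.49  1.27  1.89 -0.34  0.59 -1.47]
+y 80 20 [-1.01  1.72  1.29  1.83 -0.21  0.69 -1.73]
+x 20 16 [-0.    0.81  0.48  1.51 -0.22  1.22 -2.63]
+x 50 0 
+x 65 0 
+x 80 0
```

send_rows([
  [0,0,0.09,-0.005,-0.01,0.01,0],
  [0,0,0.18,-0.01,-0.02,0.01,0],
  [0,0,0.27,-0.015,-0.035,0.01,0],
  [0,0,0.36,-0.02,-0.05,0.01,0],
  [0,0,0.45,-0.025,-0.065,0.01,0],
  [0,0,0.54,-0.03,-0.08,0.01,0],
  [0,0,0.63,-0.035,-0.095,0.01,0],
  [0,0,0.72,-0.04,-0.11,0.01,0],
  [0,0,0.81,-0.045,-0.12,0.01,0],
  [0,0,0.9,-0.05,-0.13,0.01,0],
  [0,0,1,-0.0545,-0.134,0.01,0],
  [0,0,1,-0.0545,-0.134,0.01,0],
])

```text
clock: 13.35
ee_pos: [637.3, -290.0, 174.0]
orientation: [2.797, -0.001, -3.138]
force: [0.5, 0.5, -2.8]
grip_width: 0.128
grasp_force: 30.0
```

```bash
cat > cr.py <<'E'
from h import *
def look(n=None):
    np.set_printoptions(precision=1,suppress=True)
    s=manip.get_state(); im,d,K,P,c=grab('wrist')
    if n: save(n,im)
    t=cloud(d,K,np.array(c['hand_eye']),c)
    S=np.stack([-5-t[...,1],-t[...,0],91-t[...,2]],-1)
    r,g,b=[im[...,i].astype(int) for i in range(3)]
    m=(np.abs(S[...,1])<34)&(S[...,0]>-58)&(S[...,0]<62)&(S[...,2]>10)&(S[...,2]<34)&(r-b>35)
    k,_,st,ce=cv2.connectedComponentsWithStats(m.astype(np.uint8))
    print('t',round(s['clock'],2),s['ee_pos'],s['orientation'].round(3),'q',s['joint_pos'].round(2))
    for i in range(1,k):
        if st[i,4]>25: print('  scoop px',ce[i].round(),st[i,4],'S',np.nanmedian(S[_==i],0))
    im,d,K,P,c=grab('top'); W=cloud(d,K,P,c)
    r,b=im[...,0].astype(int),im[...,2].astype(int)
    m=(np.abs(W[...,0]-634)<72)&(np.abs(W[...,1]+259)<125)&(W[...,2]>12)&(W[...,2]<45)&(r-b>35)
    k,_,st,ce=cv2.connectedComponentsWithStats(m.astype(np.uint8))
    for i in range(1,k):
        if st[i,4]>6: print('  tray px',ce[i].round(),st[i,4],'W',np.nanmedian(W[_==i],0))
    if n: save(n+'t',im)
E
python3 -c "from cr import *; look('w4')"
```

```text
t 13.35 [ 637.3 -290.   174. ] [ 2.8 -0.  -3.1] q [ 0.8  0.7 -0.4  1.6 -0.   1.   2. ]
  scoop px [255. 193.] 333 S [  9.3 -18.7  21. ]
  scoop px [299. 195.] 593 S [-20.  -17.3  20.9]
  scoop px [331. 196.] 798 S [-40.9 -16.5  20.7]
  scoop px [228. 240.] 681 S [28.7 14.3 20.8]
  scoop px [255. 236.] 150 S [ 9.8 11.4 20.1]
  scoop px [330. 244.] 731 S [-42.2  17.3  20.7]
```

View pics/w4.png

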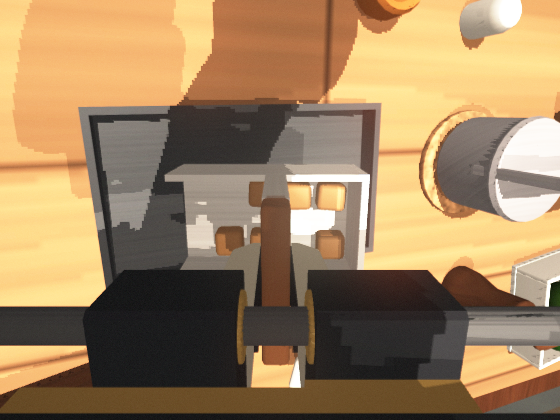

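The croutons separate clearly in the trough: row pixels (255,193), (299,195), (331,196) and (228,240), (255,236), (330,244), so six in all. The tray is beyond them. I tilt gently.

send_rows([
  [0.03,0,0,0,-0.01,-0.005,0],
  [0.08,0,0,0,-0.02,-0.01,0],
  [0.125,0,0,0,-0.03,-0.013,0],
  [0.167,0,0,0,-0.04,-0.013,0],
  [0.167,0,0,0,-0.04,-0.013,0],
])

```text
clock: 13.95
ee_pos: [635.7, -323.7, 162.0]
orientation: [2.534, -0.003, 3.137]
force: [-0.1, -0.0, -2.8]
grip_width: 0.124
grasp_force: 30.0
```

```bash
python3 -c "from cr import *; look('w5')"
```

```text
t 13.95 [ 635.7 -323.7  162. ] [ 2.5 -0.   3.1] q [ 0.9  0.9 -0.5  1.4 -0.1  1.2  2.1]
  scoop px [234. 192.] 605 S [ 23.1 -19.4  21.3]
  scoop px [260. 192.] 87 S [  6.  -20.1  20.8]
  scoop px [312. 195.] 740 S [-28.5 -17.3  21.1]
  scoop px [199. 238.] 734 S [48.4 13.  21.1]
  scoop px [235. 238.] 591 S [23.9 12.8 21.1]
  scoop px [313. 240.] 480 S [-30.6  13.9  20.8]
```

send_rows([
  [-0.09,0,0,0,0,0,0],
  [-0.18,0,0,0,0,0,0],
  [-0.2,0,0,0,0,0,0],
])

```text
clock: 14.35
ee_pos: [639.9, -313.9, 168.7]
orientation: [2.852, 0.006, -3.132]
force: [0.4, 1.2, -0.8]
grip_width: 0.127
grasp_force: 30.0
```

```bash
python3 -c "from cr import *; look('w6')"
```

```text
t 14.35 [ 639.9 -313.9  168.7] [ 2.9  0.  -3.1] q [ 0.7  0.7 -0.4  1.6  0.   1.   2. ]
  scoop px [230. 192.] 587 S [ 26.  -19.5  20.8]
  scoop px [235. 238.] 601 S [23.8 13.  20.8]
  tray px [424. 184.] 8 W [ 653.8 -368.1   23.9]
  tray px [429. 189.] 8 W [ 634.1 -373.7   41.1]
  tray px [427. 201.] 45 W [ 600.2 -370.3   23.3]
```

View pics/w6.png

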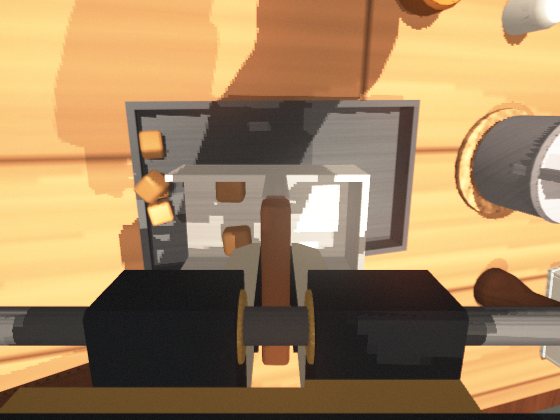

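The picture shows three croutons in the tray near its far end wall, at (152,143), (153,187) and (160,212), and two visible in the scoop at (230,190) and (237,240). I move slowly to the middle third and look again before tilting.

send_rows([
  [0,0,0,0,0.01,0,0],
  [0,0,0,0,0.03,0,0],
  [0,0,0,0,0.055,0,0],
  [0,0,0,0,0.085,-0.005,0],
  [0,0,0,0,0.115,-0.01,0],
  [0,0,0,0,0.14,-0.015,0],
  [0,0,0,0,0.16,-0.0175,0],
  [0,0,0,0,0.173,-0.0175,0],
  [0,0,0,0,0.18,-0.0175,0],
  [0,0,0,0,0.18,-0.0175,0],
])

```text
clock: 15.45
ee_pos: [637.5, -175.6, 150.8]
orientation: [2.848, 0.001, -3.138]
force: [-1.1, 0.0, -2.1]
grip_width: 0.125
grasp_force: 30.0
```

```bash
python3 -c "from cr import *; look('w7')"
```

```text
t 15.45 [ 637.5 -175.6  150.8] [ 2.8  0.  -3.1] q [ 0.6  0.7 -0.4  1.7 -0.   0.8  1.8]
  scoop px [228. 191.] 566 S [ 27.3 -19.9  20.9]
  scoop px [233. 239.] 637 S [25.5 13.2 20.7]
  tray px [423. 191.] 133 W [ 630.2 -363.4   21.7]
  tray px [426. 201.] 48 W [ 600.5 -369.3   22.1]
```

View pics/w7.png

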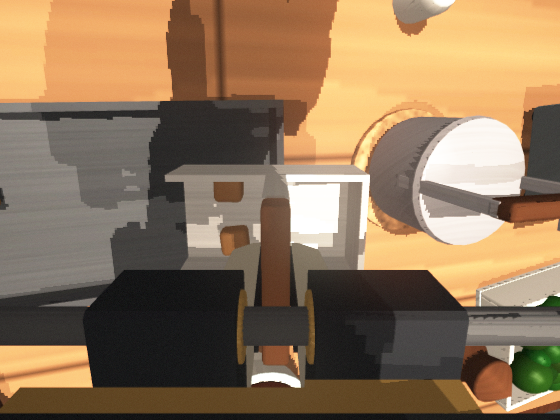

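Four croutons are in the tray's right third, and two remain in the scoop at (228,191) and (233,239). I tilt gently over the middle third.

send_rows([
  [0.05,0,0,0,-0.008,0,0],
  [0.1,0,0,0,-0.016,0,0],
  [0.15,0,0,0,-0.024,0,0],
  [0.15,0,0,0,-0.024,0,0],
  [0.15,0,0,0,-0.024,0,0],
])

```text
clock: 16.05
ee_pos: [637.1, -196.4, 150.0]
orientation: [2.614, 0.001, -3.141]
force: [-0.4, 0.6, -1.4]
grip_width: 0.132
grasp_force: 30.0
```

```bash
python3 -c "from cr import *; look('w8')"
```

```text
t 16.05 [ 637.1 -196.4  150. ] [ 2.6  0.  -3.1] q [ 0.8  0.8 -0.6  1.6 -0.1  1.   2. ]
  scoop px [184. 237.] 233 S [59.9 14.  14.9]
  tray px [375. 185.] 29 W [ 651.2 -221.8   24.7]
  tray px [422. 192.] 111 W [ 628.5 -361.4   22.2]
  tray px [377. 200.] 11 W [ 606.7 -225.2   23.4]
  tray px [426. 202.] 43 W [ 599.2 -369.5   23.4]
```

send_rows([
  [0,0,0,0,0.01,0.01,0],
  [-0.05,0,0,0,0.025,0.03,0],
  [-0.1,0,0,0,0.04,0.05,0],
  [-0.15,0,0,0,0.04,0.07,0],
  [-0.15,0,0,0,0.04,0.07,0],
])

```text
clock: 16.65
ee_pos: [639.5, -157.4, 211.8]
orientation: [2.85, 0.008, -3.131]
force: [-0.1, 1.3, -2.3]
grip_width: 0.131
grasp_force: 30.0
```

```bash
python3 -c "from cr import *; look('w9')"
```

```text
t 16.65 [ 639.5 -157.4  211.8] [ 2.9  0.  -3.1] q [ 0.6  0.6 -0.5  1.7 -0.   0.9  1.8]
  tray px [376. 185.] 32 W [ 651.9 -225.5   23.8]
  tray px [424. 185.] 47 W [ 651.  -367.6   22.2]
  tray px [422. 193.] 93 W [ 625.6 -360.9   22.3]
  tray px [376. 198.] 40 W [ 612.5 -224.2   23.8]
  tray px [426. 202.] 47 W [ 600.1 -369.3   22.7]
```

View pics/w9t.png

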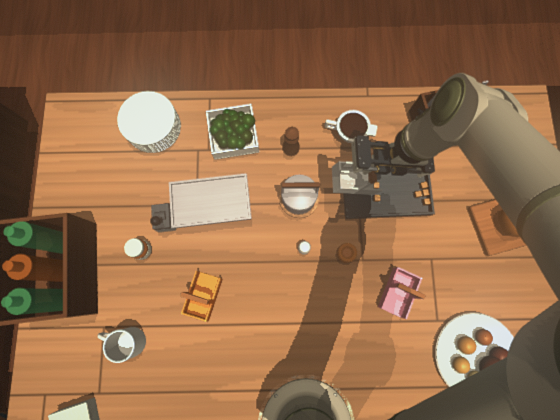

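All six croutons are in the tray: four at pixels (424,193) and two at (376,185) and (376,198). The left third still needs one, so I'll put the scoop down on the table first and then move one crouton over.

send_rows([
  [-0.09,0,0,0,0,0.02,0],
  [-0.188,0,0,-0.02,0,0.02,0],
  [-0.188,0,0,-0.06,0,0.02,0],
  [-0.188,0,0,-0.11,0,0.02,0],
  [-0.188,0,0,-0.16,0,0.02,0],
  [-0.188,0,0,-0.2,0,0.02,0],
  [-0.188,0,0,-0.222,0.01,0.02,0],
  [-0.188,0,0,-0.222,0.05,0.02,0],
  [-0.188,0,0,-0.222,0.1,0.01,0],
  [-0.188,0,0,-0.222,0.16,0,0],
  [-0.188,0,0,-0.222,0.22,0,0],
  [-0.188,0,0,-0.222,0.28,0,0],
])

```text
clock: 17.95
ee_pos: [459.0, 61.2, 205.2]
orientation: [-3.141, -0.003, 3.141]
force: [1.2, 0.3, -2.3]
grip_width: 0.125
grasp_force: 30.0
```

send_rows([
  [0,0,0,0,0.05,0,0],
  [0,0,0,0,0.08,0,0],
  [0,0,0,0,0.095,-0.03,0],
  [0,0,0,0,0.095,-0.07,0],
  [0,0,0,0,0.095,-0.1,0],
  [0,0,0,0,0.095,-0.12,0],
  [0,0,0,0,0.095,-0.12,0],
  [0,0,0,0,0.095,-0.12,0],
])

```text
clock: 18.75
ee_pos: [459.5, 136.0, 109.9]
orientation: [-3.14, -0.003, -3.14]
force: [0.6, -0.6, -1.9]
grip_width: 0.121
grasp_force: 30.0
```

send_rows([
  [0,0,0,0,0,-0.012,0],
  [0,0,0,0,0,-0.02,0],
  [0,0,0,0,0,-0.0235,0],
  [0,0,0,0,0,-0.0235,0],
  [0,0,0,0,0,-0.0235,0],
  [0,0,0,0,0,-0.0235,1],
  [0,0,0,0,0,-0.0235,1],
  [0,0,0,0,0,-0.0235,1],
  [0,0,0,0,0,-0.0235,1],
  [0,0,0,0,0,-0.0235,1],
  [0,0,0,0,0,-0.0235,1],
  [0,0,0,0,0,-0.0235,1],
])

```text
clock: 19.95
ee_pos: [459.7, 136.8, 91.8]
orientation: [-3.14, 0.0, -3.139]
force: [0.6, -0.3, -0.9]
grip_width: 0.681
grasp_force: 0.0
```

send_rows([
  [0,0,0,0,0,0,1],
  [0,0,0,0,0,0.05,1],
  [0,0,0,0,0,0.1,1],
  [0,0,0,0,0,0.15,1],
  [0,0,0,0,0,0.17,1],
  [0,0,-0.09,0,-0.06,0.17,1],
  [0,0,-0.18,0,-0.12,0.17,1],
  [0,0,-0.27,0,-0.18,0.17,1],
  [0,0,-0.36,0,-0.24,0.17,1],
  [0,0,-0.45,0.0,-0.3,0.17,1],
  [0,0,-0.54,0.04,-0.35,0.17,1],
  [0,0,-0.63,0.08,-0.39,0.17,1],
])

```text
clock: 21.15
ee_pos: [523.4, -178.2, 228.3]
orientation: [-3.14, 0.001, 2.147]
force: [0.6, 0.7, 0.2]
grip_width: 0.999
grasp_force: 0.0
```

```bash
cat > cr2.py <<'E'
from h import *
def tray(n,cx=634,cy=-259,side=False):
    np.set_printoptions(precision=1,suppress=True)
    print(manip.get_state()['ee_pos'],manip.get_state()['orientation'].round(3))
    for cam in ('wrist','top')+(('side',) if side else ()):
        im,d,K,P,c=grab(cam); W=cloud(d,K,P,c); save(n+cam,im)
        r,b=im[...,0].astype(int),im[...,2].astype(int)
        m=(np.abs(W[...,0]-cx)<72)&(np.abs(W[...,1]-cy)<125)&(W[...,2]>12)&(W[...,2]<45)&(r-b>30)
        k,l,st,ce=cv2.connectedComponentsWithStats(m.astype(np.uint8))
        for i in range(1,k):
            if st[i,4]>6: 
                q=W[l==i]; t=q[q[:,2]>np.percentile(q[:,2],50)-3]; print(cam,ce[i].round(),st[i,4],np.median(q,0),rc(t))
        q=box(W,500,760,-420,-100,24,31); 
        if len(q)>50: print(cam,'tray rect',rc(q))
        q=box(W,380,540,60,230,95,135)
        if len(q)>20: print(cam,'scoop bar',rc(q),np.median(q[:,2]))
        q=box(W,380,540,60,230,36,56)
        if len(q)>20: print(cam,'scoop rim',rc(q),q[:,2].max())
E
python3 -c "from cr2 import *; tray('x1',side=True)"
```

```text
[ 523.4 -178.2  228.3] [-3.1  0.   2.1]
wrist [345. 176.] 65 [ 575.4 -135.    27.6] [array([ 581.6, -135.3]), array([37.8,  2.3]), np.float64(0.1)]
wrist [407. 217.] 145 [ 653.8 -134.8   27.8] [array([ 655.9, -134.8]), array([ 3.8, 99.7]), np.float64(88.5)]
wrist [322. 262.] 255 [ 613.4 -226.7   24.2] [array([ 615.4, -227.3]), array([16.8, 18.5]), np.float64(88.1)]
wrist [350. 280.] 250 [ 651.7 -226.7   24.3] [array([ 653.9, -227.4]), array([17.8, 16.7]), np.float64(3.2)]
wrist [241. 354.] 290 [ 601.1 -374.2   24.2] [array([ 601.8, -373.5]), array([18.6, 20.7]), np.float64(2.3)]
wrist [270. 364.] 816 [ 633.8 -368.7   22.8] [array([ 639.6, -362.4]), array([42.7, 43.3]), np.float64(5.8)]
wrist tray rect [array([ 635.2, -260.1]), array([150.8, 257. ]), np.float64(1.3)]
top [377. 197.] 14 [ 615.4 -225.8   23.8] [array([ 614.8, -226.5]), array([18.6,  5.6]), np.float64(35.7)]
top tray rect [array([ 633.2, -210.7]), array([150.8, 164.3]), np.float64(1.4)]
top scoop bar [array([459.7, 136.9]), array([11.4, 71.7]), np.float64(89.2)] 120.12678046366455
top scoop rim [array([459.8, 133.4]), array([120.3,  72.6]), np.float64(89.9)] 50.5487245403981
side [282. 129.] 81 [ 632.9 -360.3   21.9] [array([ 638.4, -356.3]), array([40.3, 47.4]), np.float64(6.2)]
side [293. 129.] 32 [ 601.7 -366.1   22.1] [array([ 600.5, -369.6]), array([17.1, 22.6]), np.float64(11.5)]
side [267. 151.] 34 [ 652.5 -219.    22.6] [array([ 652.9, -220.5]), array([25.5, 15.1]), np.float64(83.0)]
side [279. 153.] 31 [ 614.1 -219.1   23. ] [array([ 615.2, -222.8]), array([18.4, 16.3]), np.float64(29.5)]
side tray rect [array([ 634.3, -256.9]), array([150.5, 265.1]), np.float64(1.2)]
side scoop bar [array([460.6, 139.6]), array([72.2, 16. ]), np.float64(0.7)] 115.33705336292553
side scoop rim [array([454.3, 159.6]), array([ 97. , 167.9]), np.float64(13.5)] 55.81696293049913
```

View pics/x1wrist.png

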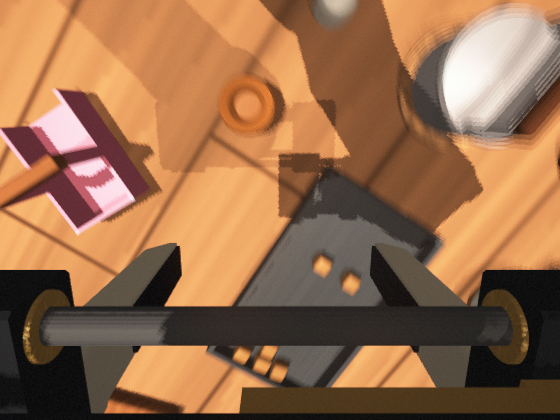

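The picture shows the two loose croutons at (322,262) and (350,280), the four others at the bottom of the tray, and the pudding undisturbed at (247,102). The scoop stands upright. I'll pick up the crouton at (614.5,-227) and move it to the left third.

send_rows([
  [0,0,0.09,0.03,-0.02,0,1],
  [0,0,0.18,0.06,-0.04,-0.02,1],
  [0,0,0.27,0.09,-0.0645,-0.05,1],
  [0,0,0.36,0.114,-0.0645,-0.1,1],
  [0,0,0.45,0.114,-0.0645,-0.15,1],
  [0,0,0.54,0.114,-0.0645,-0.18,1],
  [0,0,0.63,0.114,-0.0645,-0.2,1],
  [0,0,0.63,0.114,-0.0645,-0.21,1],
  [0,0,0.63,0.114,-0.0645,-0.21,1],
  [0,0,0.63,0.114,-0.0645,-0.21,1],
])

```text
clock: 22.3
ee_pos: [615.2, -226.4, 60.7]
orientation: [-3.14, 0.001, -3.141]
force: [0.5, 0.3, -0.4]
grip_width: 1.001
grasp_force: 0.0
```

send_rows([
  [0,0,0,0,0,-0.03,1],
  [0,0,0,0,0,-0.055,1],
  [0,0,0,0,0,-0.062,0.7],
  [0,0,0,0,0,-0.062,0],
  [0,0,0,0,0,-0.062,0],
  [0,0,0,0,0,-0.062,0],
  [0,0,0,0,0,-0.062,0],
  [0,0,0,0,0,-0.062,0],
  [0,0,0,0,0,-0.062,0],
  [0,0,0,0,0,-0.062,0],
  [0,0,0,0,0,-0.062,0],
  [0,0,0,0,0,-0.062,0],
])

```text
clock: 23.5
ee_pos: [614.9, -226.8, 10.2]
orientation: [-3.14, -0.0, -3.139]
force: [-0.3, -0.5, 0.1]
grip_width: 0.189
grasp_force: 0.1
```

send_rows([
  [0,0,0,0,0,0,0],
  [0,0,0,0,0,0,0],
  [0,0,0,0,0,0,0],
])

```text
clock: 23.8
ee_pos: [614.9, -226.8, 10.2]
orientation: [-3.14, -0.0, -3.138]
force: [-0.2, 0.9, 0.8]
grip_width: 0.18
grasp_force: 30.0
```

send_rows([
  [0,0,0,0,0,0.01,0],
  [0,0,0,0,0.01,0.02,0],
  [0,0,0,0,0.03,0.02,0],
  [0,0,0,0,0.045,0.02,0],
  [0,0,0,0,0.05,0.015,0],
  [0,0,0,0,0.05,0.007,0],
  [0,0,0,0,0.05,0.001,0],
  [0,0,0,0,0.05,0.001,0],
  [0,0,0,0,0.05,0.001,0.45],
  [0,0,0,0,0.05,0.001,0.45],
  [0,0,0,0,0.05,0.001,0.45],
  [0,0,0,0,0.05,0.001,0.45],
])

```text
clock: 25.0
ee_pos: [614.9, -187.0, 11.0]
orientation: [-3.14, 0.0, -3.139]
force: [-0.9, -0.3, 0.2]
grip_width: 0.437
grasp_force: 0.0
```

send_rows([
  [0,0,0,0,0,0,0.45],
  [0,0,0,0,0,0.05,0.45],
  [0,0,0,0,0,0.1,0.45],
  [0,0,0,0,0,0.16,1],
  [0,0,0,-0.06,0,0.19,1],
  [0,0,0,-0.12,0,0.19,1],
  [0,0,0,-0.17,0,0.19,1],
  [0,0,0,-0.19,0.03,0.19,1],
  [0,0,0,-0.2,0.05,0.19,1],
  [0,0,0,-0.2,0.05,0.19,1],
])

```text
clock: 26.0
ee_pos: [453.7, -145.3, 163.5]
orientation: [-3.14, -0.0, -3.136]
force: [0.7, 0.1, 0.6]
grip_width: 0.98
grasp_force: 0.0
```

```bash
python3 - <<'E'
from cr2 import *; tray('x2',side=True)
for cam in('wrist','top','side'):
    im,d,K,P,c=grab(cam); W=cloud(d,K,P,c)
    q=box(W,400,510,-190,-70,22,60)
    if len(q)>20: print(cam,'pud',len(q),rc(q),np.median(q,0),np.percentile(q[:,2],95))
    q=box(W,500,700,100,380,63,72); 
    if len(q)>20: print(cam,'rim',len(q),rc(q))
    q=box(W,500,700,-80,100,130,180)
    if len(q)>20: print(cam,'potbar',len(q),rc(q))
E
```

```text
[ 453.7 -145.3  163.5] [-3.1 -0.  -3.1]
wrist [232. 355.] 340 [ 611.4 -187.7   23.9] [array([ 614.8, -188. ]), array([15.8, 18.9]), np.float64(89.3)]
wrist [195. 387.] 388 [ 648.9 -226.3   23.3] [array([ 653.3, -227.2]), array([16.3, 17.4]), np.float64(88.2)]
wrist tray rect [array([ 626.3, -165.1]), array([ 71.7, 143.7]), np.float64(47.4)]
wrist scoop rim [array([461. ,  82.1]), array([72.2, 25.9]), np.float64(0.9)] 47.318819453491585
top [376. 185.] 40 [ 652.1 -223.8   23.5] [array([ 653.9, -223.7]), array([15.8, 16. ]), np.float64(89.6)]
top [422. 189.] 118 [ 634.3 -363.5   22.1] [array([ 639.4, -358.2]), array([35.3, 48.6]), np.float64(13.7)]
top [363. 198.] 43 [ 612.7 -184.    23.9] [array([ 613.3, -185.5]), array([16.3, 18.5]), np.float64(86.4)]
top tray rect [array([ 634.7, -257.7]), array([151.6, 257.9]), np.float64(1.3)]
top scoop bar [array([459.5, 137. ]), array([11.1, 71.6]), np.float64(89.5)] 119.95523958249379
top scoop rim [array([460.4, 133.5]), array([ 72.9, 119.8]), np.float64(0.5)] 51.83073441686838
side [282. 129.] 79 [ 631.9 -361.1   21.9] [array([ 638.5, -358.9]
[... 607 characters left out ...]
float64(13.6)] 55.46809125341338
wrist pud 3477 [array([ 454.7, -128.7]), array([55.2, 54.6]), np.float64(89.1)] [ 454.6 -128.7   35.7] 39.52466041378398
top pud 51 [array([ 445.9, -136.3]), array([28.2, 55.5]), np.float64(50.0)] [ 432.6 -133.6   37.3] 40.660335182196604
top rim 821 [array([604.4, 266.7]), array([133.9, 238. ]), np.float64(5.3)]
top potbar 202 [array([617.7,   6.4]), array([99. , 10.7]), np.float64(89.0)]
side pud 259 [array([ 454.2, -124.3]), array([55.1, 53. ]), np.float64(62.1)] [ 454.1 -123.3   34.4] 39.80664048450772
side rim 964 [array([605.2, 265.3]), array([133. , 241.7]), np.float64(5.6)]
side potbar 218 [array([619.4,   8. ]), array([99.4, 12.3]), np.float64(89.2)]
```

Croutons now lie in all three thirds, at tray y of about +72, +32 and -105. Next is the pudding at (454.5,-127.5), 40 mm high.

send_rows([
  [0,0,0,0,0.0245,0,1],
  [0,0,0,0,0.0245,-0.05,1],
  [0,0,0,0,0.0245,-0.1,1],
  [0,0,0,0,0.0245,-0.15,1],
  [0,0,0,0,0.0245,-0.185,1],
  [0,0,0,0,0.0245,-0.194,1],
  [0,0,0,0,0.0245,-0.194,0.5],
  [0,0,0,0,0.0245,-0.194,0],
  [0,0,0,0,0.0245,-0.194,0],
  [0,0,0,0,0.0245,-0.194,0],
  [0,0,0,0,0.0245,-0.194,0],
  [0,0,0,0,0.0245,-0.194,0],
])

```text
clock: 27.5
ee_pos: [455.3, -127.5, 8.6]
orientation: [-3.14, 0.001, -3.139]
force: [0.5, -0.1, 8.9]
grip_width: 0.6
grasp_force: 30.0
```

send_rows([
  [0,0,0,0,0,0,0],
  [0,0,0,0,0,0,0],
  [0,0,0,0,0,0,0],
  [0,0,0,0,0,0.03,0],
  [0,0,0,0,0,0.08,0],
  [0,0,0,0,0,0.13,0],
  [0,0,0,0,0,0.19,0],
  [0,0,0,0,0,0.24,0],
  [0,0,0,0,0,0.24,0],
])

```text
clock: 28.4
ee_pos: [457.0, -127.7, 204.6]
orientation: [-3.138, 0.008, -3.139]
force: [-0.5, -0.2, -0.9]
grip_width: 0.596
grasp_force: 30.0
```

send_rows([
  [0,0,0,0.01,0.02,0,0],
  [0,0,0,0.025,0.065,0,0],
  [0,0,0,0.045,0.12,0,0],
  [0,0,0,0.065,0.175,0,0],
  [0,0,0,0.085,0.23,0,0],
  [0,0,0,0.11,0.285,0,0],
  [0,0,0,0.13,0.34,0,0],
  [0,0,0,0.15,0.39,0,0],
  [0,0,0,0.17,0.435,0,0],
  [0,0,0,0.185,0.465,0,0],
  [0,0,0,0.185,0.472,0,0],
  [0,0,0,0.185,0.472,-0.03,0],
])

```text
clock: 29.6
ee_pos: [603.7, 252.4, 177.1]
orientation: [3.141, 0.003, -3.137]
force: [-0.3, -0.0, -0.9]
grip_width: 0.598
grasp_force: 30.0
```

send_rows([
  [0,0,0,0,0,-0.04,0],
  [0,0,0,0,0,-0.08,0],
  [0,0,0,0,0,-0.115,0],
  [0,0,0,0,0,-0.13,0],
  [0,0,0,0,0,-0.133,0],
  [0,0,0,0,0,-0.133,0],
  [0,0,0,0,0,-0.133,0],
])

```text
clock: 30.3
ee_pos: [603.3, 250.4, 70.3]
orientation: [-3.14, 0.001, -3.139]
force: [0.2, 0.6, -0.1]
grip_width: 0.597
grasp_force: 30.0
```

Release, rise, and look.

send_rows([
  [0,0,0,0,0,-0.001,0],
  [0,0,0,0,0,-0.001,1],
  [0,0,0,0,0,-0.001,1],
  [0,0,0,0,0,-0.001,1],
  [0,0,0,0,0,-0.001,1],
  [0,0,0,0,0,-0.001,1],
  [0,0,0,0,0,0.02,1],
  [0,0,0,0,0,0.06,1],
  [0,0,0,0,0,0.11,1],
  [0,0,0,-0.03,0,0.16,0.5],
  [0,0,0,-0.09,0,0.18,0],
  [0,0,0,-0.12,0,0.18,0],
])

```text
clock: 31.5
ee_pos: [504.9, 251.2, 216.1]
orientation: [-3.142, 0.003, -3.137]
force: [-0.3, -0.5, -0.8]
grip_width: 0.791
grasp_force: 0.0
```

```bash
python3 - <<'E'
from cr2 import *
np.set_printoptions(precision=1,suppress=True)
print(manip.get_state()['ee_pos'])
for cam in('wrist','top','side'):
    im,d,K,P,c=grab(cam); W=cloud(d,K,P,c); save('y1'+cam,im)
    q=box(W,560,650,200,300,80,110)
    if len(q)>20: print(cam,'pud',len(q),rc(q),np.median(q,0),np.percentile(q[:,2],95))
    q=box(W,500,610,345,440,80,135)
    if len(q)>20: print(cam,'lever',len(q),rc(q),q.min(0),q.max(0)); t=q[q[:,2]>112]; print('  tip',np.median(t,0),t.min(0),t.max(0)) if len(t) else 0
    q=box(W,500,640,350,450,34,46)
    if len(q)>20: print(cam,'block',rc(q))
E
```

```text
[504.9 251.2 216.1]
wrist pud 1571 [array([589.1, 249.6]), array([54.5, 29.2]), np.float64(89.4)] [585.9 249.3  93.7] 99.32392492089389
wrist lever 987 [array([542. , 389.5]), array([23. , 30.1]), np.float64(61.3)] [528.  378.4  80.1] [560.7 403.7 125.9]
  tip [538.  388.5 120.4] [528.  378.4 112. ] [552.7 403.7 125.9]
wrist block [array([523.6, 409.5]), array([15.7, 91.1]), np.float64(21.6)]
top pud 175 [array([612.2, 244.3]), array([54.4, 28.5]), np.float64(53.1)] [611.7 244.5  94.6] 101.06299065199053
side pud 534 [array([602. , 254.2]), array([52.8, 52.6]), np.float64(14.5)] [601.8 255.1  94. ] 99.6097743326397
side lever 205 [array([542. , 397.7]), array([30.7, 21.4]), np.float64(32.0)] [528.1 383.8  80.3] [560.1 407.9 126. ]
  tip [539.4 399.1 120.5] [528.1 383.8 112.1] [553.1 407.8 126. ]
side block [array([583.1, 396.6]), array([ 61.9, 117.1]), np.float64(82.3)]
```

View pics/y1side.png

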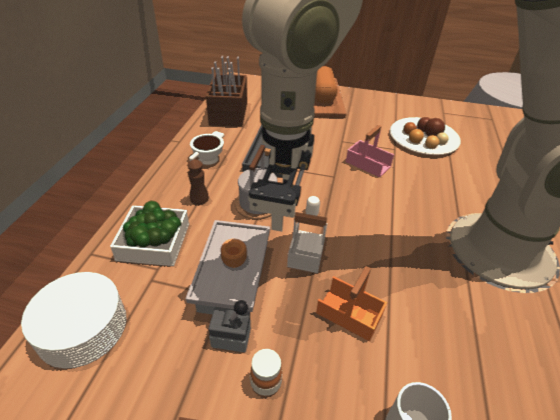

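The side view shows the pudding upright on the warmer at (234,252) and the lever knob at (241,307), leaning to the robot's side. With the fingers shut, I go behind the knob at about (538,392,113).

send_rows([
  [0,0,0,-0.005,0.05,0,0],
  [0,0,0,-0.008,0.1,0,0],
  [0,0,0,-0.008,0.15,0,0],
  [0,0,0,-0.008,0.1725,0,0],
  [0,0,0,-0.008,0.1725,0,0],
  [0,0,0,-0.008,0.1725,0,0],
  [0,0,0,-0.008,0.1725,0,0],
  [0,0,0,-0.008,0.1725,-0.05,0],
  [0,0,0,-0.008,0.1725,-0.1,0],
  [0,0,0,-0.008,0.1725,-0.144,0],
  [0,0,0,-0.008,0.1725,-0.144,0],
  [0,0,0,-0.008,0.1725,-0.144,0],
])

```text
clock: 32.85
ee_pos: [501.0, 387.4, 98.6]
orientation: [-3.139, -0.0, -3.14]
force: [0.8, -0.0, 0.1]
grip_width: 0.008
grasp_force: 0.0
```

send_rows([
  [0,0,0,0.015,0.0015,0,0],
  [0,0,0,0.03,0.003,0,0],
  [0,0,0,0.04,0.004,0,0],
  [0,0,0,0.05,0.005,0,0],
  [0,0,0,0.06,0.006,0,0],
  [0,0,0,0.068,0.007,0,0],
  [0,0,0,0.075,0.008,0,0],
  [0,0,0,0.08,0.008,0,0],
  [0,0,0,0.08,0.008,0,0],
])

```text
clock: 33.75
ee_pos: [565.1, 394.7, 97.9]
orientation: [-3.14, 0.0, -3.139]
force: [-0.1, 0.4, 0.2]
grip_width: 0.008
grasp_force: 0.0
```

send_rows([
  [0,0,0,0.008,0.001,0,0],
  [0,0,0,0.014,0.001,0,0],
  [0,0,0,0.018,0.002,0,0],
  [0,0,0,0.018,0.002,0,0],
])

```text
clock: 34.15
ee_pos: [570.0, 395.6, 97.7]
orientation: [-3.134, -0.014, -3.135]
force: [-27.8, -7.0, 15.9]
grip_width: 0.005
grasp_force: 14.0
```

```bash
cat > lv.py <<'E'
from h import *
np.set_printoptions(precision=1,suppress=True)
print(manip.get_state()['ee_pos'],manip.get_state()['force'])
for cam in('wrist','top','side'):
    im,d,K,P,c=grab(cam); W=cloud(d,K,P,c); save('lv'+cam,im)
    g=im.max(-1)<70
    q=W[g]; q=box(q,520,640,350,440,80,135)
    if len(q)>20: t=q[q[:,2]>105]; print(cam,len(t),np.median(t,0),t.min(0),t.max(0)) if len(t) else print(cam,q.max(0))
E
python3 lv.py
```

```text
[570.  395.6  97.7] [-27.8  -7.   15.9]
wrist 300 [562.3 395.  116.7] [560.  392.  105.3] [582.1 410.5 135. ]
```

There is clear resistance of 28 N at the stop. I back off and check the lever.

send_rows([
  [0,0,0,-0.02,0,0,0],
  [0,0,0,-0.06,-0.005,0,0],
  [0,0,0,-0.1,-0.01,0.02,0],
  [0,0,0,-0.12,-0.02,0.08,0],
  [0,0,0,-0.12,-0.08,0.14,0],
  [0,0,0,-0.12,-0.14,0.15,0],
  [0,0,0,-0.12,-0.2,0.15,0],
  [0,0,0,-0.12,-0.2,0.15,0],
])

```text
clock: 35.1
ee_pos: [483.7, 230.8, 219.2]
orientation: [-3.137, 0.002, 3.139]
force: [-0.4, -0.2, 1.0]
grip_width: 0.003
grasp_force: 0.0
```

```bash
python3 lv.py; python3 - <<'E'
from cr2 import *
tray('z1',side=True)
im,d,K,P,c=grab('side');W=cloud(d,K,P,c)
q=box(W,560,650,200,300,80,110);print('pud',rc(q),np.percentile(q[:,2],95))
q=box(W,500,700,-80,100,130,180);print('potbar',rc(q),np.median(q[:,2]))
E
```

```text
[483.7 230.8 219.2] [-0.4 -0.2  1. ]
side 149 [588.1 405.2 118.5] [577.3 392.  107.5] [601.4 412.9 124.7]
[483.6 236.4 218.7] [-3.1  0.  -3.1]
wrist scoop bar [array([460.7, 136.3]), array([72.1, 12.6]), np.float64(0.2)] 120.09062698323669
wrist scoop rim [array([439.4, 150.4]), array([114.3, 160.3]), np.float64(0.8)] 55.95019587739091
top [422. 190.] 147 [ 631.  -363.2   22.4] [array([ 638.7, -358.1]), array([42.8, 44.8]), np.float64(5.5)]
top [376. 185.] 40 [ 652.1 -223.5   23.5] [array([ 653.7, -223.8]), array([16.7, 15.3]), np.float64(6.5)]
top [363. 198.] 43 [ 613.1 -184.2   23.3] [array([ 614.4, -185.1]), array([16.9, 16.1]), np.float64(11.4)]
top [427. 201.] 50 [ 600.1 -370.3   23.5] [array([ 599.5, -370.4]), array([15. , 20.7]), np.float64(0.1)]
top [430. 208.] 8 [ 578.2 -379.9   20.8] [array([ 578.6, -379.3]), array([9.9, 2.5]), np.float64(10.7)]
top tray rect [array([ 634.4, -257.3]), array([151.5, 257.2]), np.float64(1.3)]
top scoop rim [array([493.7, 104.6]), array([ 3.7, 58.8]), np.float64(0.2)] 51.131599866356055
side [267. 151.] 33 [ 652.6 -217.9   24.5] [array([ 652.8, -223.4]), array([15.6, 17.1]), np.float64(14.8)]
side [276. 160.] 27 [ 616.5 -179.5   23.2] [array([ 615.7, -183.6]), array([12.2, 17.4]), np.float64(13.7)]
side tray rect [array([ 659.6, -256.9]), array([ 99.4, 258.7]), np.float64(1.3)]
side scoop bar [array([460.4, 139.8]), array([71.9, 14. ]), np.float64(0.7)] 114.54658892205566
side scoop rim [array([453.7, 161.7]), array([ 97.3, 160.7]), np.float64(13.6)] 55.85836671334414
pud [array([602.1, 254.2]), array([52.7, 52.5]), np.float64(16.6)] 99.61012219772654
potbar [array([619.4,   9.4]), array([99.4, 12.3]), np.float64(89.1)] 162.57377323474907
```

View pics/lvside.png

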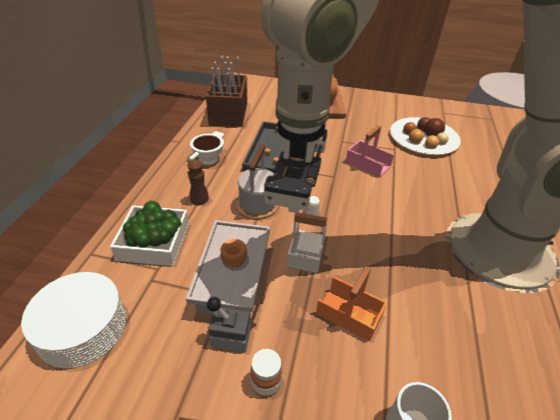

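The side view shows the lever knob over on the far side at (214,303): it moved from x 540 to 589 and met the stop. The pudding, pot and scoop all stand upright and the robot touches nothing, so I hand the job in.

```bash
python3 -c "
from plant import manip; print(manip.job_done())"
```

```text
the job is handed in; nothing more can be done
None
```

The job is handed in, and my last measurements met every end condition: pot upright on the mat, all six croutons I counted in the tray with some in each third, scoop standing on the bare table, the only pudding I could see upright on the warmer, and the lever pushed over to its stop; the judge gave no verdict back.

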